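# Clear the tumbler and hold the bedside drawer open at the mark

## Task

The blue tumbler is in the way of the drawer of the little white chest: first pick it up and set it down gently, upright, on the coral tray, midway between the green bottle and the amber candle jar and in line with them, without disturbing anything else on the table. Then pull the self-closing drawer out by its brass handle until its front stands right above the dark-blue strip on the table top, and hold it still there. Finish while still holding it: the drawer springs shut if it is let go.

Things in the scene. Friction and masses are not known exactly. Their poses are not given: they have to be found in the camera images.
- tumbler: Empty blue ceramic tumbler without handle, open at the top: 54 mm across at the foot, 58 mm at the rim, 90 mm tall, wall 4 mm, about 0.18 kg. It starts upright on the table, in front of the drawer. Origin: centre of its underside; z up along its axis.
- tray: Flat coral-red tray, fixed to the table, 140 mm (its x) by 320 mm (its y), 8 mm thick, no rim. Origin: centre of its underside, on the table; its top is 8 mm above the origin. The bottle and the candle jar stand near its two ends on its long (y) centre line, 220 mm apart, one at +y and one at -y.
- bottle: Green glass bottle with white cap, 66 mm across, 190 mm tall, 0.45 kg, loose, standing on the tray near one end. Origin: centre of its underside.
- candle: Amber glass candle jar with a brass lid, 66 mm across, 75 mm tall, 0.3 kg, loose, standing on the tray near the other end. Origin: centre of its underside.
- chest: Small white one-drawer chest, fixed, 230 mm deep with the drawer front (x), 240 mm wide (y), 92 mm high. Origin: centre of its underside, on the table. Its x axis points away from the drawer front, into the chest; the closed drawer's front face is at x = -115 mm in this frame; the drawer slides out along -x.
- drawer (a joint): How far the drawer is pulled out, in m: 0 closed, 0.15 at its end stop. A spring pulls it shut: about 3 N when closed, rising by 4.5 N per 100 mm, with about 0.4 N of friction. The mark lies at a different value each time, between 0.070 and 0.115.
- drawer_front (a point): Centre of the outer face of the drawer front (a white panel 216 mm wide and 70 mm high, its lower edge 12 mm above the table), 47 mm above the table. Moves with the drawer; axes as the chest.
- handle (a point): Brass bow handle on the drawer front: a straight horizontal bar 10 mm thick and 100 mm long along y, 50 mm out from the drawer's front face (centre of the bar) and 62 mm above the table, carried on an 8 mm leg at each end. Origin: centre of the bar; axes as the chest; moves with the drawer. A finger fits down between bar and drawer front.
- mark: Dark-blue strip lying flat on the table in front of the chest, parallel to the drawer front: 10 mm wide (x), 300 mm long (y), under 1 mm thick, so that its ends show on both sides of the drawer. Origin: its centre; axes as the chest. The drawer is at the mark when its outer front face is vertically above the strip's centre line.
- clock: White alarm clock, 45 x 100 x 70 mm, loose, on the table to the right of the chest. Origin: centre of its underside.
- books: Two books stacked, as one loose thing, 200 x 140 x 44 mm, on the table to the right. Origin: centre of its underside.
- perfume: Amber perfume flacon, 35 x 50 x 90 mm, loose, on the table beyond the tray. Origin: centre of its underside.
- dish: White ceramic ring dish, 100 mm across, 30 mm tall, loose, on the table beyond the tray, to the left. Origin: centre of its underside.
Not all that is in view belongs to the job. Several things look just like the tumbler: the one meant starts farthest to the robot's left. What is shaped like the candle but red is not meant.

How it is judged:
On the way, in this order (a step that is already met when the one before it is completed fails the run):
1. the tumbler stands upright and released on the tray, midway between bottle and candle jar, the drawer still closed (horizontal distance between tumbler and bottle below 0.126 m and horizontal distance between tumbler and candle below 0.126 m and x of tumbler in the frame of tray between -0.02 and 0.02 m and height (world z) of tumbler between 0.004 and 0.012 m and angle between tumbler's own z axis and vertical below 0.08 rad and linear speed of tumbler below 0.02 m/s and contact force between tumbler and the fingers below 0.1 N and contact force between tumbler and tray above 0.5 N and value of joint drawer below 0.01 m), for 0.2 s.
2. the drawer is pulled out by its handle to the mark and held still (x of drawer_front in the frame of mark between -0.008 and 0.008 m and velocity of joint drawer between -0.01 and 0.01 m/s and contact force between the fingers and handle_bar above 3.5 N), for 0.3 s.
At the end, for the whole second after the job is handed in: Drawer front within 8 mm of the strip's centre line, still, held by the fingers on the handle (over 3.5 N). Tumbler upright (0.08 rad), released and at rest on the tray, within 126 mm of the centres of bottle and candle jar (midway is 110) and 20 mm of the tray's long centre line (all of step 2 and horizontal distance between tumbler and bottle below 0.126 m and horizontal distance between tumbler and candle below 0.126 m and x of tumbler in the frame of tray between -0.02 and 0.02 m and height (world z) of tumbler between 0.004 and 0.012 m and angle between tumbler's own z axis and vertical below 0.08 rad and linear speed of tumbler below 0.02 m/s and contact force between tumbler and the fingers below 0.1 N and contact force between tumbler and tray above 0.5 N); the arm keeps its last pose, push and grip.
It fails at once if the bottle or the candle jar is pushed by more than 20 mm or tipped (distance of any of bottle, candle from where it was at the start of the episode above 0.02 m or angle between any of bottle, candle's own z axis and vertical above 0.3 rad).
It fails at once if the clock, books, perfume or dish is pushed by more than 30 mm or tipped (distance of any of clock, books, perfume, dish from where it was at the start of the episode above 0.03 m or angle between any of clock, books, perfume, dish's own z axis and vertical above 0.3 rad).
It fails at once if the tumbler is tipped over (more than 0.7 rad) (angle between tumbler's own z axis and vertical above 0.7 rad).
It fails at once if the tumbler is dropped or thrown (faster than 0.5 m/s while the fingers do not touch it) (linear speed of tumbler above 0.5 m/s and contact force between tumbler and the fingers below 0.01 N).
It also fails if it takes over 64 s, if anything falls off the work surface, if the arm or the gripper's body presses on something with over 40 N, if the wrist force passes 120 N, or if a joint passes its speed limit or range.

## Robot

A 6-joint arm with a two-finger parallel gripper is mounted at the origin on the work surface. World frame = base frame: x ahead of the robot, y to its left, z up, the work surface at z = 0. Lengths are in m, angles in rad, forces in N, time in s.
With the tool pointing down it reaches from about 0.375 to 0.975 m from the base axis. Payload 3.8 kg.
Tool frame: the origin (TCP) lies midway between the tips of the shut fingers; the grasp point (between the pads) lies 19 mm behind it; z points along the fingers, y is the line along which they close (so a half turn about z gives the same grasp; the last joint's range is limited). The gripper opens to 88 mm and grips with 3 to 60 N. Pads are 18 mm wide; open, the fingers measure 123 mm over their backs; the gripper's body (75 mm by 187 mm) begins 45 mm behind the grasp point.
Start: joints at [-1.241, 0.264, 1.604, -0, 1.274, -0.037], TCP at [0.242, -0.63, 0.239] pointing down, gripper open.
Joint ranges: [-2.63, 2.63], [-0.94, 2.18], [0.31, 2.57], [-1.31, 4.45], [0, 2.66], [-2.55, 2.55]. Speed limits (rad/s): [2.57, 2.57, 3.14, 3.14, 3.14, 3.14].

## Interface

Orientations are given as a rotation vector (axis times angle).
In Python, from cell import manip, inverse_kinematics, cams, order gives the robot as it stands. Calls block until the motion is done:
- manip.move_pose(position, orientation): joint-space move of the TCP to a pose.
- manip.move_linear(position, rate=0.15, rot=None): straight line of the TCP; rot=None keeps the orientation; rate is the mean speed in m/s.
- manip.set_joints(angles): joint-space move.
- manip.set_gripper(opening, force=None): finger opening in m; force is the grip in N (None keeps the last); returns when the fingers have stopped.
- manip.dwell(seconds).
- inverse_kinematics(position, orientation): joint angles nearest the present ones, or None.
- manip.state(): the state.
- cams.capture(name): name is "side" or "top"; returns a dict with "image" (420x560x3 uint8, blue, green, red), "z_map" (420x560 float32, m along the optical axis (not along the pixel's ray), 0 where there is no reading), "intrinsics" (3x3 intrinsics, pixels), "position" and "orientation" of the camera in the world. Camera axes: x right, y down, z forward; pixel columns grow to the right and rows downward; lengths in m; the calibration is good to about 2 mm. A picture is of the moment at which its call begins.
A pose or a line that the arm cannot do raises manip.IKError and nothing moves.
- order.close_job(): hands the job in; it is judged then, once.
The state is a dict: "clock": time; "joint_pos": joint angles; "joint_velocities": joint speeds; "tau": joint torques, N m; "tool_pos": TCP position; "tcp_rot": TCP orientation; "contact_force": force on the tool from outside, world axes, zero at the start; "moment": the same for the moment, N m; "gripper_width": finger opening in m; "grasp_force": force on a finger pad.
Only numpy, scipy, OpenCV 4.12 (cv2) and the standard library are available. Lean on these libraries where they do the work, as an engineer would, in place of code of your own. Each camera call takes 0.05 s, during which the arm holds its last target. There are 200 camera calls.

## Working session

There is one attempt and no reset: what is moved stays moved. The work goes in short steps, each a Python script; the robot and the scene stay as the last script left them, time stands still between calls to the robot, and variables do not carry over. Pictures are saved under pics/ and viewed, at most 10 in all, crops included, and the job is handed in when it is done.

```bash
ls; mkdir -p pics; cat > h.py <<'E'
import numpy as np, cv2
from scipy.spatial.transform import Rotation as R
from cell import manip, inverse_kinematics, cams, order
def cap(n):
    c=cams.capture(n); o=np.array(c["orientation"],float)
    c["R"]=o if o.shape==(3,3) else (R.from_rotvec(o).as_matrix() if o.size==3 else R.from_quat(o).as_matrix())
    c["p"]=np.array(c["position"]); return c
def pts(c):
    z=c["z_map"]; K=np.array(c["intrinsics"]); v,u=np.mgrid[:z.shape[0],:z.shape[1]]
    r=np.stack([(u-K[0,2])/K[0,0],(v-K[1,2])/K[1,1],np.ones_like(z)],-1)*z[...,None]
    P=r@c["R"].T+c["p"]; P[z==0]=np.nan; return P
def ray(c,u,v,h):
    K=np.array(c["intrinsics"]); d=c["R"]@np.array([(u-K[0,2])/K[0,0],(v-K[1,2])/K[1,1],1])
    return c["p"]+d*(h-c["p"][2])/d[2]
E
python3 - <<'E'
from h import *
for n in("top","side"):
    c=cap(n); cv2.imwrite(f"pics/{n}1.png",c["image"]); print(n,c["orientation"],c["p"],c["intrinsics"])
print(manip.state())
E
```

```text
pics
top [-2.1369524   2.16244022 -0.13644833] [ 0.38565298 -0.06239937  1.48560567] [[465.57939256   0.         277.85041066]
 [  0.         465.57939256 209.88901513]
 [  0.           0.           1.        ]]
side [-0.31394569  2.77976499 -1.19641475] [0.33450427 0.83656206 0.9140708 ] [[420.39839667   0.         278.05024429]
 [  0.         420.39839667 209.85179103]
 [  0.           0.           1.        ]]
{'clock': 0.1, 'joint_pos': array([-1.24092437e+00,  2.64665865e-01,  1.60523821e+00, -4.89427154e-05,
        1.27368155e+00, -3.69262825e-02]), 'joint_velocities': array([-0.00079561, -0.00224766, -0.00434531,  0.00016964,  0.00151642,
       -0.00013185]), 'tau': array([ 6.73609684e-04, -5.03618467e+01, -3.58069682e+01,  7.30886590e-02,
        2.33575806e-02, -5.91560593e-05]), 'tool_pos': array([ 0.24183414, -0.62950761,  0.23752013]), 'tcp_rot': array([-3.08697046e+00, -5.72604703e-01,  5.29272568e-04]), 'contact_force': array([0.24855061, 0.61024668, 0.11503752]), 'moment': array([-0.03279117, -0.01861932,  0.00155372]), 'grasp_force': 0.0, 'gripper_width': 0.08810657540740395}
```

View pics/top1.png

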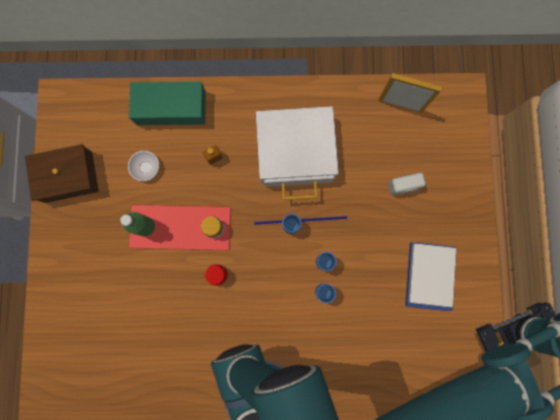

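View pics/side1.png

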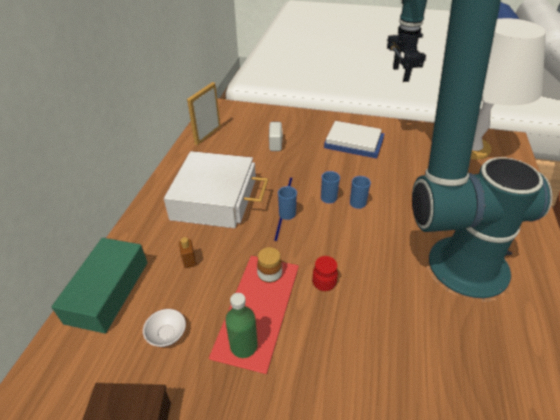

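Top view: the three tumblers are at (291,224), (326,262) and (326,294). Image left is the robot's left (+y), so (291,224) is the one meant; it also stands in front of the drawer handle (300,192). The tray is at (180,228), with the bottle cap at (126,220) and the amber jar at (211,226). The red jar at (216,275) is a decoy. The strip runs from (255,223) to (346,217).

```bash
cat > meas.py <<'E'
from h import *
def blobs(m,amin=20):
    n,l,s,ce=cv2.connectedComponentsWithStats(m.astype(np.uint8)); return [(l==i,s[i],ce[i]) for i in range(1,n) if s[i,4]>=amin]
def rect(c,m,h):
    k=max(cv2.findContours(m.astype(np.uint8),cv2.RETR_EXTERNAL,cv2.CHAIN_APPROX_NONE)[0],key=cv2.contourArea)[:,0]
    w=np.array([ray(c,u,v,h)[:2] for u,v in k],np.float32); return cv2.minAreaRect(w*1000)
E
python3 - <<'E'
from meas import *
for n in("top","side"):
    c=cap(n); P=pts(c); hsv=cv2.cvtColor(c["image"],cv2.COLOR_BGR2HSV); H,S,V=[hsv[...,i].astype(int) for i in range(3)]
    X,Y,Z=P[...,0],P[...,1],P[...,2]; area=(X>.25)&(X<1.1)&(Y<.6)&(Y>-.5)
    print(n,"table z",np.nanmedian(Z[(H>5)&(H<20)&(S>80)&area&(Z<.05)]))
    blue=(H>100)&(H<130)&(S>100)&area
    for m,s,ce in blobs(blue,30):
        q=P[m]; t=q[q[:,2]>.083]
        print(" blue",ce.round(1),s[4],"zmax",np.nanmax(q[:,2]).round(3),end=" ")
        if len(t)>5:
            (x,y),r=cv2.minEnclosingCircle((t[:,:2]*1000).astype(np.float32)); print("rim",round(x,1),round(y,1),"r",round(r,1))
        else: print()
    st=blue&(Z<.006); q=np.array([ray(c,u,v,0)[:2] for v,u in np.argwhere(st)])*1000
    st=cv2.fitLine(q.astype(np.float32),cv2.DIST_HUBER,0,.01,.01).ravel(); print(" strip",st, q.min(0),q.max(0))
    red=((H<8)|(H>172))&(S>120)&area
    for m,s,ce in blobs(red,150): print(" red",ce.round(1),"z",np.nanmedian(Z[m]).round(4),rect(c,m,.008))
    for nm,lo,hi,box in(("cap",.182,.2,(.5,.8,.1,.5)),("lid",.068,.08,(.5,.8,.0,.27)),("chest",.087,.097,(.6,1,-.25,.1)),("bar",.055,.072,(.6,.8,-.12,.05))):
        m=(Z>lo)&(Z<hi)&(X>box[0])&(X<box[1])&(Y>box[2])&(Y<box[3])
        if nm!="bar": m&=~blue
        else: m&=(H>12)&(H<35)&(S>80)
        for b,s,ce in blobs(m,15):
            q=P[b][:,:2]*1000; print(" ",nm,ce.round(1),s[4],"z",np.median(Z[b]).round(4),"mean",q.mean(0).round(1),"circ",cv2.minEnclosingCircle(q.astype(np.float32)),"rect",cv2.minAreaRect(q.astype(np.float32)))
c=cap("top"); cv2.imwrite("pics/crop.png",cv2.resize(c["image"][95:315,190:390],None,fx=2.7,fy=2.7,interpolation=2))
E
```

```text
top table z -0.00044744389849005195
 blue [293.7 222.4] 343 zmax 0.094 rim 533.3 -94.0 r 27.7
 blue [325.8 261.3] 239 zmax 0.096 rim 415.4 -195.8 r 26.6
 blue [325.3 292.9] 252 zmax 0.093 rim 323.0 -191.5 r 27.9
 blue [414.5 304.7] 43 zmax 0.03 
 strip [   0.8984363     0.43910393  426.21008    -158.70703   ] [ 300.63276353 -269.57557226] [558.93722754  19.46280618]
 red [181.3 227.5] z 0.0071 ((532.2862548828125, 259.60162353515625), (320.613037109375, 140.51406860351562), 88.10108947753906)
 red [215.7 274.6] z 0.0728 ((379.14337158203125, 142.63983154296875), (69.5202865600586, 62.31743240356445), 89.34135437011719)
  cap [125.9 219.5] 94 z 0.1967 mean [536.3 369.6] circ ((536.972900390625, 370.86456298828125), 15.269394874572754) rect ((537.0892944335938, 370.04931640625), (29.038677215576172, 27.05453872680664), 36.49346160888672)
  lid [215.6 229.9] 19 z 0.0785 mean [514.9 134.9] circ ((511.90484619140625, 134.09483337402344), 12.834183692932129) rect ((514.4667358398438, 136.86160278320312), (12.992473602294922, 25.637861251831055), 47.201690673828125)
  chest [295.8 142.4] 47
[... 1707 characters left out ...]
04297), 31.01228904724121)
  lid [268.  264.6] 52 z 0.0736 mean [522.9 176.2] circ ((525.1267700195312, 168.1372528076172), 23.63007164001465) rect ((524.4566650390625, 175.13967895507812), (47.23371505737305, 15.643041610717773), 5.466738700866699)
  chest [210.2 178.9] 3425 z 0.0925 mean [ 776.8 -101.8] circ ((779.8434448242188, -114.51670837402344), 160.50137329101562) rect ((779.386962890625, -112.1971435546875), (218.35592651367188, 248.62030029296875), 3.46520733833313)
  bar [256.2 196.7] 82 z 0.0657 mean [624.2 -79.1] circ ((632.8951416015625, -89.76139068603516), 36.05363464355469) rect ((632.064453125, -92.07188415527344), (55.936397552490234, 54.34874725341797), 88.40596771240234)
```

View pics/crop.png

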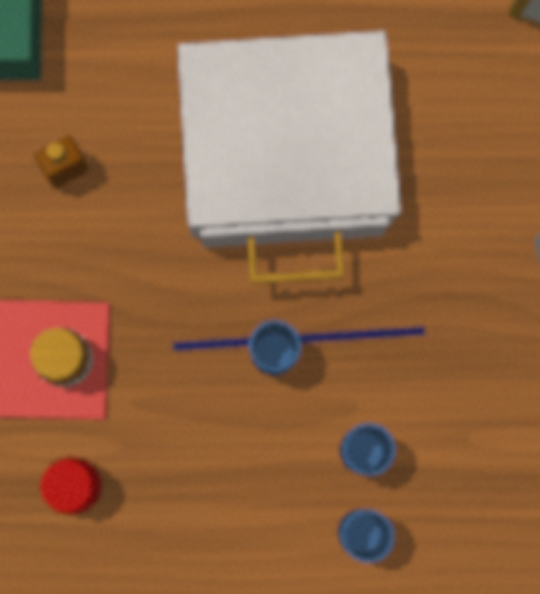

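The crop confirms it: the leftmost tumbler (275,345 in the crop) stands on the strip, in front of the handle. Rim radius and height fit in both views, at (0.532,-0.093). The tray centre is (0.531,0.262), and the bottle and jar positions agree with it. I'll pick it up now.

```bash
cat >> h.py <<'E'
def down(ang):  # tool pointing down, closing line at angle ang from world x; pick the half turn nearest the present joints
    y=np.array([np.cos(ang),np.sin(ang),0]); z=np.array([0,0,-1.]); return R.from_matrix(np.column_stack([np.cross(y,z),y,z])).as_rotvec()
def best(p,ang):
    o=[(np.abs(q-manip.state()["joint_pos"]).max(),a) for a in(ang,ang+np.pi) if (q:=inverse_kinematics(p,down(a))) is not None]
    return down(min(o)[1])
def st(*k):
    s=manip.state(); print(round(s["clock"],2),"tcp",s["tool_pos"].round(4),"w",round(s["gripper_width"],4),"g",round(s["grasp_force"],2),"F",s["contact_force"].round(2),*k)
E
python3 - <<'E'
from h import *
p=[.532,-.093,.22]; manip.move_pose(p,best(p,0.)); st()
manip.set_gripper(.078,12)
manip.move_linear([.532,-.093,.12],.15); st()
c=cap("side"); cv2.imwrite("pics/a.png",cv2.resize(c["image"][80:300,160:430],None,fx=2.5,fy=2.5))
manip.move_linear([.532,-.093,.033],.08); st()
manip.set_gripper(.04,12); manip.dwell(.2); st()
E
```

```text
2.43 tcp [ 0.5321 -0.0938  0.2201] w 0.0883 g 0.0 F [ 0.77  0.75 -0.85]
3.61 tcp [ 0.5327 -0.0931  0.1207] w 0.0781 g 0.0 F [1.09 0.   0.32]
4.89 tcp [ 0.5327 -0.0931  0.0336] w 0.0784 g 0.0 F [-0.38  0.02  1.41]
5.55 tcp [ 0.5324 -0.093   0.0334] w 0.0557 g 11.97 F [-0.56  0.44  3.26]
```

View pics/a.png

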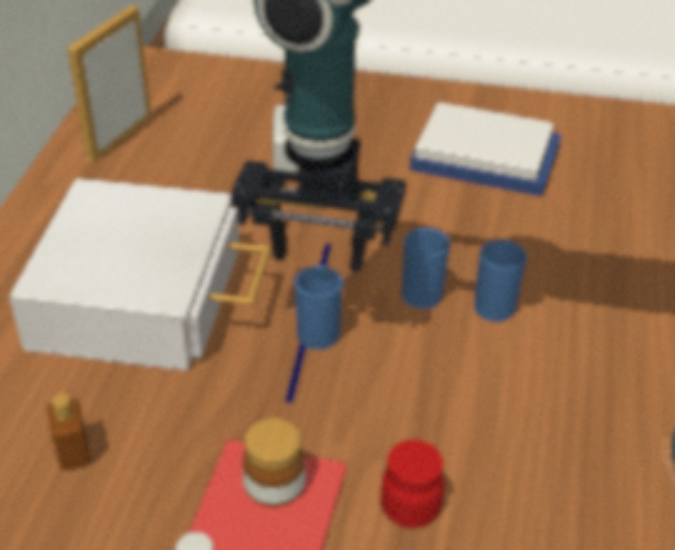

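The picture shows the fingers straddling the tumbler (320,305), clear of the handle. The 55.7 mm grip width matches the tumbler's taper. Next: lift, carry and place.

```bash
python3 - <<'E'
from h import *
manip.move_linear([.532,-.093,.20],.12); st()
manip.move_linear([.531,.262,.20],.18); st()
manip.move_linear([.531,.262,.060],.10); manip.dwell(.2); st(); f0=manip.state()["contact_force"][2]
for z in np.arange(.056,.037,-.0015):
    manip.move_linear([.531,.262,z],.03); manip.dwell(.1); f=manip.state()["contact_force"][2]-f0
    if f>1.2: break
st(z,f)
c=cap("side"); cv2.imwrite("pics/b.png",cv2.resize(c["image"][170:400,160:400],None,fx=2.5,fy=2.5))
E
```

```text
7.09 tcp [ 0.5313 -0.0928  0.1989] w 0.0564 g 12.02 F [-0.11  1.1  -1.87]
9.22 tcp [0.5311 0.2612 0.2   ] w 0.0559 g 12.02 F [-0.16 -0.22 -1.86]
10.97 tcp [0.5314 0.2622 0.0606] w 0.056 g 12.02 F [-0.16  0.04 -2.46]
12.75 tcp [0.531 0.262 0.05 ] w 0.0559 g 12.02 F [ 1.09  0.43 -1.22] 0.049999999999999996 1.241509677513313
```

View pics/b.png

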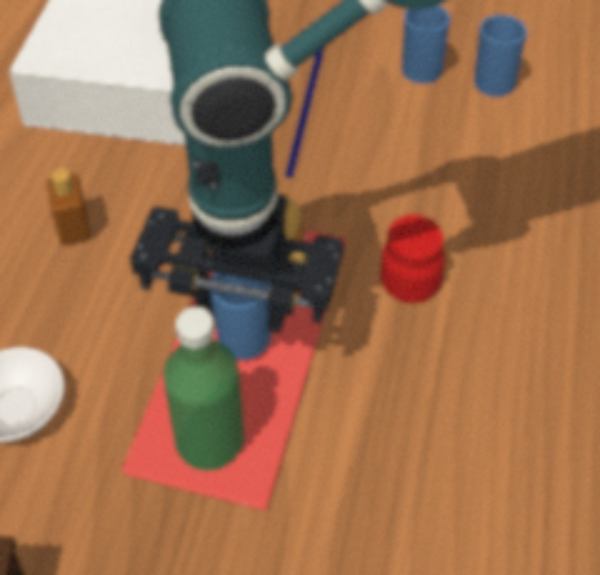

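The tumbler (242,320) hangs between the bottle and the jar, and the tray side is clear. The trigger at 0.050 was force noise, since contact is expected near 0.041. I'll continue down using averaged force.

```bash
python3 - <<'E'
from h import *
def fz():
    a=[]
    for _ in range(8): manip.dwell(.03); a.append(manip.state()["contact_force"][2])
    return np.mean(a)
f0=fz(); print(f0)
for z in(.046,.044,.0425,.0415,.0405,.0395):
    manip.move_linear([.531,.262,z],.03); f=fz()-f0; print(z,round(f,2))
    if f>1.5: break
manip.set_gripper(.064); manip.set_gripper(.08); st()
manip.move_linear([.531,.262,.22],.12)
P=manip.state()["joint_pos"]; p=[.531,-.05,.25]; manip.move_pose(p,best(p,0.)); st()
c=cap("top"); cv2.imwrite("pics/c.png",cv2.resize(c["image"][90:320,100:370],None,fx=2.5,fy=2.5))
from meas import *
for n in("top","side"):
    c=cap(n);P=pts(c);hsv=cv2.cvtColor(c["image"],cv2.COLOR_BGR2HSV);H,S=hsv[...,0],hsv[...,1]
    m=(H>100)&(H<130)&(S>100)&(P[...,1]>.15)&(P[...,1]<.4)&(P[...,0]<.65)&(P[...,0]>.45)
    for b,s,ce in blobs(m,50):
        t=P[b];t=t[t[:,2]>.085]; print(n,ce,np.nanmax(P[b][:,2]),cv2.minEnclosingCircle((t[:,:2]*1000).astype(np.float32)))
E
```

```text
-2.123136601913477
0.046 0.34
0.044 0.07
0.0425 0.25
0.0415 0.39
0.0405 7.92
16.45 tcp [0.531  0.262  0.0405] w 0.0801 g 0.0 F [-0.08  0.63 -0.54]
19.29 tcp [ 0.5311 -0.0493  0.2498] w 0.0804 g 0.0 F [ 0.27  0.14 -0.13]
top [175.61886792 225.26792453] 0.10408175230080774 ((530.82080078125, 257.769775390625), 26.22003173828125)
side [256.690625  294.5171875] 0.12552545285926564 ((520.7108154296875, 293.3903503417969), 59.26311111450195)
```

View pics/c.png

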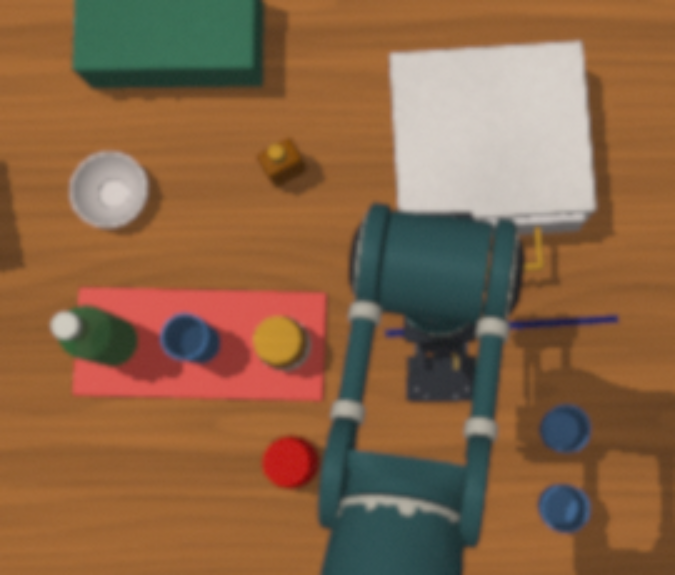

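The tumbler (190,338 in the crop) stands upright and released, midway between bottle and jar; measured at (0.531,0.26). Next I'll measure the strip, chest front and handle bar.

```bash
cat > strip.py <<'E'
from meas import *
def strip(c):
    P=pts(c);hsv=cv2.cvtColor(c["image"],cv2.COLOR_BGR2HSV);H,S,V=[hsv[...,i] for i in range(3)]
    m=(H>105)&(H<135)&(S>90)&(abs(P[...,2])<.012)&(P[...,0]>.48)&(P[...,0]<.62)&(P[...,1]>-.3)&(P[...,1]<.06)
    q=np.array([ray(c,u,v,0)[:2] for v,u in np.argwhere(m)])*1000
    l=cv2.fitLine(q.astype(np.float32),cv2.DIST_HUBER,0,.01,.01).ravel(); d=l[:2]*np.sign(l[1])
    r=abs((q-l[2:])@np.array([d[1],-d[0]])); t=(q-l[2:])@d
    a,b=l[2:]+t.min()*d,l[2:]+t.max()*d
    return d,l[2:],len(q),r.max(),(a+b)/2,np.hypot(*(b-a))
E
python3 - <<'E'
from strip import *
p=[.45,-.45,.3]; manip.move_pose(p,best(p,0.)); 
for n in("top","side"):
    c=cap(n); d,p0,k,rm,mid,L=strip(c); yaw=np.degrees(np.arctan2(-d[0],d[1])); print(n,"strip yaw",yaw.round(2),k,"resid",rm.round(1),"mid",mid.round(1),"len",L.round(1))
    nx=np.array([d[1],-d[0]]); P=pts(c);X,Y,Z=P[...,0],P[...,1],P[...,2]; hsv=cv2.cvtColor(c["image"],cv2.COLOR_BGR2HSV);H,S=hsv[...,0],hsv[...,1]
    s=((P[...,:2]*1000-mid)@nx); t=((P[...,:2]*1000-mid)@d)
    w=(S<60)&(abs(t)<100)
    top=w&(abs(Z-.092)<.003)&(s>50)&(s<400); print("  top s",np.percentile(s[top],[.5,1,50,99,99.5]).round(1),"t",np.percentile(((P[...,:2]*1000-mid)@d)[(S<60)&(abs(Z-.092)<.003)&(s>150)&(s<300)],[1,99]).round(1))
    f=w&(Z>.02)&(Z<.07)&(s>50)&(s<180); print("  front s",f.sum(),np.percentile(s[f],[5,50,95]).round(1) if f.sum() else "")
    # bar by casting brass pixels to bar height
    br=(H>12)&(H<32)&(S>120)&(Z>.05)&(Z<.08)&(s>20)&(s<140)&(abs(t)<90)
    q=np.array([ray(c,u,v,.065)[:2] for v,u in np.argwhere(br)])*1000
    sb,tb=(q-mid)@nx,(q-mid)@d; print("  bar s pct",np.percentile(sb,[0,2,20,40,60]).round(1),"t",tb.min().round(1),tb.max().round(1),"near edge world",(mid+nx*np.percentile(sb,20)).round(1))
cv2.imwrite("pics/d.png",cv2.resize(c["image"][130:260,150:330],None,fx=4,fy=4))
E
```

```text
top strip yaw 2.91 156 resid 2.8 mid [ 550.8 -125.1] len 289.5
  top s [126.5 127.7 231.6 336.9 338.3] t [-116.5  117.1]
  front s 172 [115.1 116.2 117.3]
  bar s pct [60.7 61.  64.  67.2 70.3] t -53.1 54.4 near edge world [ 614.6 -121.8]
side strip yaw 2.84 100 resid 2.9 mid [ 549.2 -121.7] len 283.4
  top s [123.5 124.4 228.  335.3 337.1] t [-116.9  118. ]
  front s 175 [112.6 113.5 114.8]
  bar s pct [57.7 58.2 61.7 65.4 74.5] t -56.2 55.5 near edge world [ 610.8 -118.7]
```

View pics/d.png

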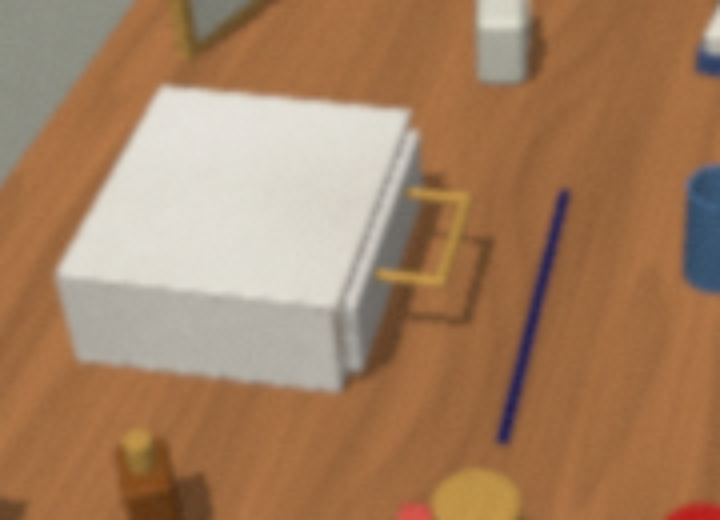

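The picture shows the clear strip, from (565,192) to (503,440), with the bow handle at (455,240). Strip yaw is 2.9° and its length fits. The front is about 114 mm from the strip, and the bar is at s≈64 mm, so both references agree on a pull of about 113 mm. Next: grasp and pull.

```bash
python3 - <<'E'
from h import *
a=np.radians(2.9); nx=np.array([np.cos(a),np.sin(a),0]); h=np.array([.614,-.120,0])
p=h+[0,0,.20]; manip.move_pose(p,best(p,a)); manip.set_gripper(.042,30)
manip.move_linear(h+[0,0,.10],.15); st()
c=cap("side"); cv2.imwrite("pics/e.png",cv2.resize(c["image"][110:260,170:330],None,fx=4,fy=4))
f0=manip.state()["contact_force"][2]
for z in np.arange(.09,.0439,-.0092):
    manip.move_linear(h+[0,0,z],.06); f=manip.state()["contact_force"][2]-f0
    if f>6: print("contact",z,f); break
st()
E
```

```text
24.01 tcp [ 0.6147 -0.1202  0.1008] w 0.0419 g 0.0 F [-0.28 -0.45 -0.3 ]
25.88 tcp [ 0.6134 -0.1199  0.0433] w 0.0421 g 0.0 F [-0.09  0.2  -0.89]
```

View pics/e.png

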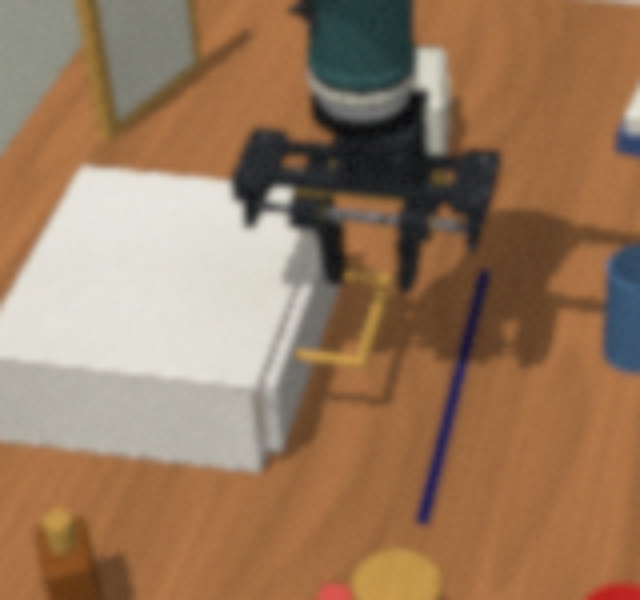

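The fingers straddle the bar (375,315), and the descent met no contact. I'll close and pull.

```bash
python3 - <<'E'
from strip import *
a=np.radians(2.9); nx=np.array([np.cos(a),np.sin(a),0])
manip.set_gripper(.0,30); manip.dwell(.2); st()
h=manip.state()["tool_pos"]
for d in(.03,.113): manip.move_linear(h-nx*d,.05); st()
manip.dwell(.3); st()
mids={"top":(550.8,-125.1),"side":(549.2,-121.7)}
for n in mids:
    c=cap(n); P=pts(c); S=cv2.cvtColor(c["image"],cv2.COLOR_BGR2HSV)[...,1]
    s=(P[...,:2]*1000-mids[n])@nx[:2]; t=(P[...,:2]*1000-mids[n])@np.array([-nx[1],nx[0]]); Z=P[...,2]
    f=(S<70)&(abs(t)<107)&(Z>.02)&(Z<.076)&(s>-40)&(s<60); print(n,"front s",f.sum(),np.percentile(s[f],[2,5,20,50]).round(1))
    f=(S<70)&(abs(t)<107)&(Z>.077)&(Z<.087)&(s>-40)&(s<60); print(n,"upper edge s",f.sum(),np.percentile(s[f],[2,5,20,50]).round(1) if f.sum() else "")
cv2.imwrite("pics/f.png",cv2.resize(c["image"][110:260,170:330],None,fx=4,fy=4))
E
```

```text
26.7 tcp [ 0.6145 -0.12    0.0442] w 0.0081 g 29.66 F [ 3.    0.39 -1.01]
27.44 tcp [ 0.5846 -0.1216  0.0442] w 0.0081 g 29.82 F [ 3.73 -0.06 -3.13]
29.25 tcp [ 0.503  -0.1259  0.0442] w 0.0079 g 30.17 F [ 7.19  0.16 -7.41]
29.55 tcp [ 0.503  -0.1259  0.0442] w 0.0084 g 30.17 F [ 7.46 -0.55 -6.85]
top front s 101 [ 3.9  4.2  4.7 42.1]
top upper edge s 73 [ 4.8  5.2  7.4 12.1]
side front s 325 [-34.1   1.4   1.8  10.6]
side upper edge s 180 [-36.6 -30.8   3.5   8.2]
```

View pics/f.png

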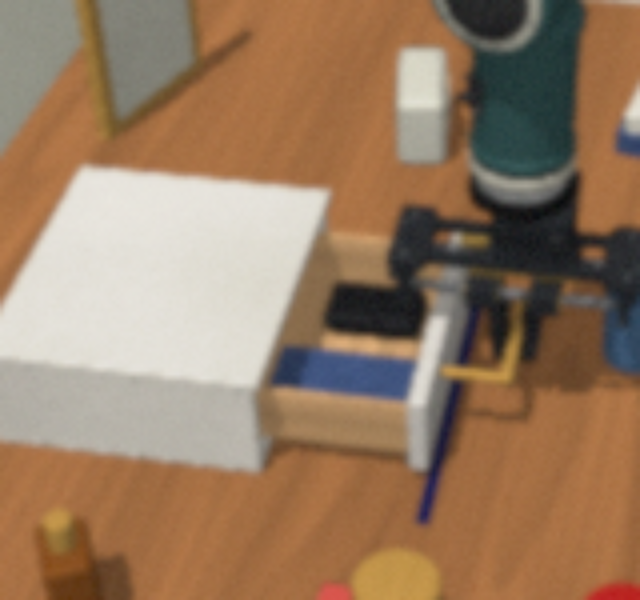

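The drawer front (425,460 at its lower edge) stands on the strip line and the grip holds. The remaining offset is +1.6 mm (side) to +4.4 mm (top), so I'll pull 2.5 mm more, check and hand in.

```bash
python3 - <<'E'
from strip import *
a=np.radians(2.9); nx=np.array([np.cos(a),np.sin(a),0])
manip.move_linear(np.array([.503,-.1259,.0442])-nx*.0025,.02); manip.dwell(.6); st()
for n,m in {"top":(550.8,-125.1),"side":(549.2,-121.7)}.items():
    c=cap(n); P=pts(c); S=cv2.cvtColor(c["image"],cv2.COLOR_BGR2HSV)[...,1]
    s=(P[...,:2]*1000-m)@nx[:2]; t=(P[...,:2]*1000-m)@np.array([-nx[1],nx[0]]); Z=P[...,2]
    f=(S<70)&(abs(t)<107)&(Z>.02)&(Z<.076)&(s>-10)&(s<15); print(n,np.percentile(s[f],[5,20,40]).round(1))
    H=cv2.cvtColor(c["image"],cv2.COLOR_BGR2HSV)[...,0]
    b=(H>100)&(H<130)&(S>100)&(Z>.083)&(Z<.11)&(P[...,1]>.2)&(P[...,1]<.32)&(abs(P[...,0]-.53)<.05); print(" tumbler rim",cv2.minEnclosingCircle((P[b][:,:2]*1000).astype(np.float32)))
manip.dwell(.4); print(order.close_job()); st()
E
```

```text
30.5 tcp [ 0.5019 -0.1259  0.0443] w 0.0084 g 30.17 F [ 8.17  1.1  -6.97]
top [2.8 3.1 3.2]
 tumbler rim ((532.76513671875, 259.27874755859375), 28.00627899169922)
side [0.3 0.5 0.8]
 tumbler rim ((528.9667358398438, 263.0018005371094), 29.19751739501953)
the job is handed in; nothing more can be done
None
the job is handed in; nothing more can be done
```

The job is handed in, with no verdict returned: the tumbler stands upright midway between bottle and candle jar at about (0.531, 0.261), and the drawer is held by its handle with its front about 0.5–3 mm from the strip's centre line (limit 8 mm).

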